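Find the loose deck board and push it open

TASK

One of the four identical boards of the shelf deck has lost its fixing and rocks, and the fitter needs it left open. Press down with the fingertips on the far end (the end away from the robot) of one board after another to find the one that gives, then push that far end down as far as it goes, so that the board stays tipped open. Leave everything standing on and around the deck where it is, and finish clear.

Things in the scene. Friction and masses are not known exactly. Their poses are not given: they have to be found in the camera images.
- deck: Fixed beige steel shelf frame, 250 mm (x, away from robot) by 585 mm (y, to the left), top 100 mm up. Origin: on the bench under its centre. Five cross bars along x, with four identical fibreboards between them, 240 x 86 x 15 mm, flush with the bars, side gaps 2 mm. They lie on a middle beam (x = 0) and a near beam; far ends overhang. Three are firm, one (any place) rocks about the middle beam.
- end0 (a point): Point on the deck frame at the level of the top of the first board counted from the deck's right (-y) side, midway across that board and 20 mm in from its far edge (100 mm beyond the middle beam). It belongs to the frame and does not follow the board; axes as the deck's.
- end1 (a point): Point on the deck frame at the level of the top of the second board counted from the deck's right (-y) side, midway across that board and 20 mm in from its far edge (100 mm beyond the middle beam). It belongs to the frame and does not follow the board; axes as the deck's.
- end2 (a point): Point on the deck frame at the level of the top of the third board counted from the deck's right (-y) side, midway across that board and 20 mm in from its far edge (100 mm beyond the middle beam). It belongs to the frame and does not follow the board; axes as the deck's.
- end3 (a point): Point on the deck frame at the level of the top of the fourth board counted from the deck's right (-y) side, midway across that board and 20 mm in from its far edge (100 mm beyond the middle beam). It belongs to the frame and does not follow the board; axes as the deck's.
- rocker (a joint): Tilt (rad) of the one rocking board, whichever place it is in: 0 level, grows as its far end goes down, stop at 0.33 (far end about 35 mm below level), -0.03 the other way. It pivots at its underside over the middle beam. Stiff: about 3 N straight down at an end point starts it, and it stays at whatever tilt it is left. A firm board does not give at all.
- clip_box: Bystander, to be left alone: a small cardboard box, 55 x 34 x 28 mm, standing on a cross bar of the deck. Origin: centre of its underside.
- tin: Bystander, to be left alone: a small jar, 34 mm across and 36 mm tall, standing on a cross bar of the deck. Origin: centre of its underside.
- bracket: Bystander, to be left alone: a small bent steel angle, 60 x 30 x 34 mm, standing on a cross bar of the deck. Origin: centre of its underside.
- carton: Bystander, to be left alone: a cardboard carton, 90 x 130 x 90 mm, on the bench beyond the deck. Origin: centre of its underside.
- mug: Bystander, to be left alone: a white mug, 80 mm across and 90 mm tall, on the bench beyond the deck. Origin: centre of its underside.
- tape: Bystander, to be left alone: a roll of packing tape lying flat, 110 mm across and 50 mm tall, on the bench beyond the deck. Origin: centre of its underside.
- driver: Bystander, to be left alone: a screwdriver lying on the bench to the right of the deck. Origin: about mid-length on its underside.

How it is judged (in metres and radians):
On the way:
1. the rocking board is being pushed down from above by the fingers, on its far half (value of joint rocker above 0.1 rad and contact force between the fingers and anything else above 0.5 N and x of the grasp point in the frame of deck above 0.02 m and z of the grasp point in the frame of deck above 0.06 m), for 0.05 s.
At the end, for the whole second after the job is handed in: The rocking board is tipped far end down by more than 0.27 rad (its stop is at 0.33) and at rest there by itself; every bystander is within 25 mm of where it stood (value of joint rocker above 0.27 rad and velocity of joint rocker between -0.05 and 0.05 rad/s and not (distance of clip_box from where it was at the start of the episode above 0.025 m) and not (distance of tin from where it was at the start of the episode above 0.025 m) and not (distance of bracket from where it was at the start of the episode above 0.025 m) and not (distance of carton from where it was at the start of the episode above 0.025 m) and not (distance of mug from where it was at the start of the episode above 0.025 m) and not (distance of tape from where it was at the start of the episode above 0.025 m) and not (distance of driver from where it was at the start of the episode above 0.025 m)); the robot touches nothing.
It fails at once if a bystander is shoved, lifted or carried (more than 25 mm) (distance of any of clip_box, tin, bracket, carton, mug, tape, driver from where it was at the start of the episode above 0.025 m).
It fails at once if a bystander standing on the deck or bench is knocked over (angle between any of clip_box, tin, bracket, carton, mug, tape's own z axis and vertical above 0.5 rad).
It also fails if it takes over 51 s, if anything falls off the work surface, if the arm or the gripper's body presses on something with over 40 N, if the wrist force passes 120 N, or if a joint passes its speed limit or range.

ROBOT

A 6-joint arm with a two-finger parallel gripper is mounted at the origin on the work surface. World frame = base frame: x ahead of the robot, y to its left, z up, the work surface at z = 0. Lengths are in m, angles in degrees, forces in N, time in s.
With the tool pointing down it reaches from about 0.4 to 0.825 m from the base axis. Payload 7 kg.
Tool frame: the origin (TCP) lies at the very end of the fingers, on their centre line; the grasp point (between the pads) lies 19 mm behind it (r.hold_point_z is the distance from the TCP to the grasp point, in m); x points along the fingers, y is the direction in which the jaws open and shut, and the axes are right-handed (so a half turn about x gives the same grasp; the last joint's range is limited). The gripper opens to 88 mm and grips with 3 to 60 N. Pads are 19 mm wide; open, the fingers measure 130 mm over their backs; the gripper's body (78 mm by 193 mm) begins 47 mm behind the grasp point.
Start: joints at [92.653, 20.546, 0.682, 0, -70.136, -16.507], TCP at [0.162, 0.655, 0.227] pointing down, gripper open.
Joint ranges: [-176.03, 176.03], [-82.01, 121.73], [-58.28, 71.71], [-173.87, 95.51], [-174.79, -0.11], [-173.66, 173.66]. Speed limits (degrees/s): [136.94, 136.94, 172.46, 180, 180, 180].

INTERFACE

Orientations are given as [roll, pitch, yaw] about the fixed x, y, z axes, in that order (R = Rz(yaw) Ry(pitch) Rx(roll)).
In Python, from plant import r gives the robot as it stands. The module is installed in compiled form; this text tells all that it offers.
- The arm moves only by the shell command python3 -m creep 'ROWS' [FORCE]. ROWS is JSON, a list of rows, each a list of 7 numbers: the turn, a rotation vector about the tool's x, y, z in rad, then the shift along the tool's x, y, z in cm, then the opening in per cent of the stroke, from 0 (shut) to 100 (fully open). In form: [[rx, ry, rz, x, y, z, fingers], ...]. A call has 1 to 8 rows; each row shifts and turns the commanded pose from where the row before left it, along the tool's axes as they then stand; what a row does not reach is not made up. A row lasts 1/10 s, in which the tool goes at most 50 mm and 8.59 degrees, less where a joint would pass 70% of its speed; a pose out of reach is approached as far as the arm can. A call is refused whole if a number of a shift passes 5 or a number of a turn 0.15, either way. A call with a gripper value outside its range is refused whole. The fingers move at their own pace and stop on an object; FORCE is the grip in N (left out, the last holds). Time passes only in rows, so rows that do not move let the fingers close. It gives the time, the measured TCP pose, the force and the opening at its end, in the units of the state.
- r.get_state(): the state, without advancing time (a new reading comes with each control period).
- r.capture(name): name is "side" or "top" or "wrist"; returns (picture, depth): 384x512x3 uint8, blue, green, red; 384x512 float32, m along the optical axis (not along the pixel's ray), 0 where there is no reading.
- r.camera_info(name): a dict with "fovy" (degrees; the focal length in pixels is half the picture's height over the tangent of half this angle, whatever the lens; pixels are square), "cx", "cy" (the principal point, pixels), "dist_coeffs" ([k1, k2, p1, p2, k3] as OpenCV has them; the pictures are not rectified), "camera_from_world" (4x4, takes a point from world to camera coordinates). Camera axes: x right, y down, z forward; pixel columns grow to the right and rows downward; lengths in m; the calibration is good to about 2 mm. A picture is of the moment at which its call begins: read the wrist's pose just before it. camera_info takes no time and is no camera call; for the wrist camera it gives the pose at the moment of the call.
- r.close_job(): hands the job in, once; it reports no verdict.
Trained networks look in the newest picture that a camera, given by its name, has taken for a name from the list of things; names that differ only in an ending like _2 or _b are one class to them, and where a whole thing is asked for, a point or a joint stands for the part that bears it (a point fixed in the world has none). Each returns a list of dicts, best first, with "score" (0 to 1); they miss things now and then, are a little off and sometimes report something else, mostly with a low value. They report only what shows in the picture. A call takes as long as a camera call.
- r.look_for(query, camera): "rect" ([left, top, right, bottom] in pixels, round what is visible of it).
- r.masks_of(query, camera): "pixels" (384x512 bool, what is visible of it) and "rect" ([left, top, right, bottom] in pixels, round what is visible of it).
The state is a dict: "time_s": time; "joints": joint angles; "qd": joint speeds; "joint_torque": joint torques, N m; "tcp_pos": TCP position; "eef_rot": TCP orientation; "contact_force": force on the tool from outside, world axes, zero at the start; "moment": the same for the moment, N m; "gripper_width": finger opening in m.
Only numpy, scipy, OpenCV 4.12 (cv2) and the standard library are available. Lean on these libraries where they do the work, as an engineer would, in place of code of your own. Each camera call takes 0.05 s, during which the arm holds its last target. There are 200 camera calls.

## Working session

There is one attempt and no reset: what is moved stays moved. The work goes in short steps, Python scripts to look and compute and a shell command to move; the robot and the scene stay as the last step left them, time stands still between calls to the robot, and variables do not carry over. Pictures are saved under pics/ and viewed, about 8 in all and at most 12, crops included, and the job is handed in when it is done.

```bash
mkdir -p pics; cat > h.py <<'E'
import numpy as np, cv2
from plant import r
from scipy.spatial.transform import Rotation as R
def cam(n):
    i=r.camera_info(n); f=192/np.tan(np.radians(i['fovy'])/2)
    return np.array([[f,0,i['cx']],[0,f,i['cy']],[0,0,1]]),np.array(i['dist_coeffs'],float),np.array(i['camera_from_world'])
def cloud(n,d):
    K,D,T=cam(n); v,u=np.mgrid[:384,:512]
    p=cv2.undistortPoints(np.stack([u,v],-1).reshape(-1,1,2).astype(float),K,D).reshape(384,512,2)
    c=np.dstack([p*d[...,None],d,np.ones_like(d)])
    w=(c@np.linalg.inv(T).T)[...,:3]; w[d==0]=np.nan
    return w
def proj(n,P):
    K,D,T=cam(n); rv=cv2.Rodrigues(T[:3,:3])[0]
    return cv2.projectPoints(np.array(P,float).reshape(-1,1,3),rv,T[:3,3],K,D)[0].reshape(-1,2)
E
python3 - <<'E'
from h import *
print({k:np.round(v,3) for k,v in r.get_state().items()})
for n in ['top','side']:
    p,d=r.capture(n); cv2.imwrite(f'pics/{n}1.png',p); w=cloud(n,d); np.save(n+'1.npy',w)
    for q in ['deck','clip_box','tin','bracket','carton','mug','tape','driver']:
        m=r.masks_of(q,n)
        if m:
            P=w[m[0]['pixels']]; P=P[~np.isnan(P[:,0])]
            print(n,q,round(m[0]['score'],2),np.round(m[0]['rect']),np.round(np.percentile(P,[2,50,98],axis=0),3).tolist())
            if q=='deck': np.save(n+'deck.npy',m[0]['pixels'])
E
```

```text
{'time_s': np.float64(0.0), 'joints': array([ 9.2656e+01,  2.0591e+01,  6.3200e-01, -2.1000e-02, -7.0136e+01,
       -1.6506e+01]), 'qd': array([-0.032,  0.033,  0.075, -0.067, -0.026, -0.035]), 'joint_torque': array([ 1.0000e-03, -5.8272e+01,  2.9305e+01,  6.9970e+00,  7.0000e-03,
       -0.0000e+00]), 'tcp_pos': array([0.162, 0.655, 0.226]), 'eef_rot': array([ 94.76 ,  89.903, -99.097]), 'contact_force': array([-0.026,  0.05 ,  0.564]), 'moment': array([ 0.034, -0.017, -0.03 ]), 'gripper_width': np.float64(0.088)}
top deck 0.98 [117. 172. 309. 259.] [[0.373, -0.283, 0.092], [0.504, 0.005, 0.1], [0.614, 0.291, 0.104]]
top clip_box 0.63 [252. 217. 263. 238.] [[0.419, -0.146, 0.1], [0.448, -0.129, 0.128], [0.475, -0.112, 0.132]]
top bracket 0.65 [206. 224. 217. 243.] [[0.403, -0.007, 0.1], [0.43, 0.008, 0.104], [0.457, 0.02, 0.108]]
top carton 0.71 [115. 120. 166. 157.] [[0.705, 0.19, 0.011], [0.746, 0.249, 0.089], [0.8, 0.319, 0.094]]
top mug 0.92 [287. 120. 310. 151.] [[0.718, -0.324, 0.001], [0.769, -0.285, 0.039], [0.808, -0.242, 0.092]]
top tape 0.91 [185. 120. 214. 155.] [[0.706
[... 328 characters left out ...]
.102], [0.447, -0.119, 0.127], [0.473, -0.11, 0.13]]
side tin 0.66 [275. 262. 289. 280.] [[0.429, 0.129, 0.102], [0.444, 0.148, 0.134], [0.458, 0.156, 0.138]]
side bracket 0.77 [286. 219. 313. 241.] [[0.4, -0.01, 0.101], [0.428, 0.008, 0.105], [0.457, 0.023, 0.135]]
side carton 0.85 [108. 261. 176. 339.] [[0.707, 0.201, 0.009], [0.744, 0.274, 0.089], [0.801, 0.326, 0.093]]
side mug 0.66 [200. 133. 225. 166.] [[0.722, -0.319, 0.005], [0.758, -0.261, 0.058], [0.796, -0.241, 0.091]]
side tape 0.57 [155. 212. 196. 256.] [[0.71, 0.003, 0.001], [0.761, 0.057, 0.043], [0.81, 0.104, 0.053]]
side driver 0.73 [323. 134. 353. 146.] [[0.326, -0.506, -0.002], [0.37, -0.466, 0.02], [0.421, -0.457, 0.027]]
```

View pics/top1.png

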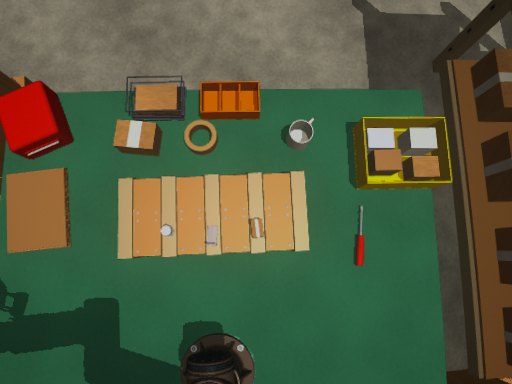

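View pics/side1.png

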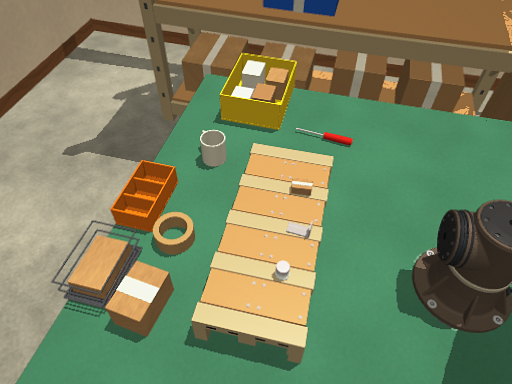

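The top view shows the deck at columns 117–309 and rows 172–259. The tin (166,230), bracket (212,235) and clip box (256,228) stand on the near half of the bars. The carton, tape and mug are beyond the deck, at rows 120–157. The side view agrees. Next I fit the deck pose.

```bash
python3 - <<'E'
from h import *
from scipy.optimize import minimize
res=[]
for n in ['top','side']:
    w=np.load(n+'1.npy'); m=np.load(n+'deck.npy')
    # region: plane z~0.1
    m2=(w[...,2]>.088)&(w[...,2]<.112)&(abs(w[...,1])<.36)&(w[...,0]>.33)&(w[...,0]<.66)
    P=w[m2][:,:2].astype(np.float32); g=np.round(P/0.003).astype(int)
    im=np.zeros((400,400),np.uint8); im[g[:,0]+50,g[:,1]+200]=255
    im=cv2.morphologyEx(im,cv2.MORPH_CLOSE,np.ones((7,7)));im=cv2.morphologyEx(im,cv2.MORPH_OPEN,np.ones((9,9)))
    k,l,s,_=cv2.connectedComponentsWithStats(im);b=1+np.argmax(s[1:,4])
    q=np.argwhere(l==b).astype(np.float32); 
    rc=cv2.minAreaRect(q); print(n,(np.array(rc[0])-[50,200])*.003,np.array(rc[1])*.003,rc[2])
    print(np.round((cv2.boxPoints(rc)-[50,200])*.003,3).tolist(), np.round(np.median(w[m2][:,2]),4))
E
```

```text
top [0.49351492 0.00555048] [0.25046088 0.5858746 ] 1.9091525077819824
[[0.359, 0.294], [0.378, -0.291], [0.628, -0.283], [0.609, 0.302]] 0.1003
side [0.49509457 0.0057822 ] [0.2506563  0.58801044] 1.6846843957901
[[0.361, 0.296], [0.378, -0.292], [0.629, -0.284], [0.612, 0.303]] 0.0999
```

```bash
cat >> h.py <<'E'
c=np.array([.4942,.0057,.1]); Rd=R.from_euler('z',1.8,degrees=True)
ends=[c+Rd.apply([.1,y,0]) for y in (-.2025,-.0675,.0675,.2025)]
def status(tgt=None):
    s=r.get_state(); Rt=R.from_euler('xyz',s['eef_rot'],degrees=True)
    print(round(float(s['time_s']),2),'tcp',np.round(s['tcp_pos'],4),'F',np.round(s['contact_force'],2),'axes',np.round(Rt.as_matrix().T,3).tolist())
    if tgt is not None: print('shift cm in tool axes',np.round(Rt.inv().apply(np.array(tgt)-s['tcp_pos'])*100,2))
    return s,Rt
E
python3 - <<'E'
from h import *
print(np.round(ends,4).tolist())
status(ends[3]+[0,0,.1])
w=np.load('top1.npy')
for x0 in np.arange(.1,.7,.1):
    print(round(x0,1),[ (round(y0,1),round(float(np.nanmax(np.where((abs(w[...,0]-x0)<.05)&(abs(w[...,1]-y0)<.05),w[...,2],-1))),3)) for y0 in np.arange(.2,.75,.1)])
E
```

```text
[[0.6005, -0.1936, 0.1], [0.5963, -0.0586, 0.1], [0.592, 0.0763, 0.1], [0.5878, 0.2112, 0.1]]
0.9 tcp [0.1616 0.6553 0.2266] F [0.15 0.12 0.36] axes [[-0.0, 0.0, -1.0], [-0.239, -0.971, -0.0], [-0.971, 0.239, 0.0]]
shift cm in tool axes [  2.66  32.91 -52.01]
0.1 [(np.float64(0.2), 0.008), (np.float64(0.3), 0.007), (np.float64(0.4), 0.007), (np.float64(0.5), 0.006), (np.float64(0.6), 0.006), (np.float64(0.7), 0.005)]
0.2 [(np.float64(0.2), 0.008), (np.float64(0.3), 0.006), (np.float64(0.4), 0.007), (np.float64(0.5), 0.006), (np.float64(0.6), 0.006), (np.float64(0.7), 0.007)]
0.3 [(np.float64(0.2), 0.007), (np.float64(0.3), 0.006), (np.float64(0.4), 0.007), (np.float64(0.5), 0.007), (np.float64(0.6), 0.007), (np.float64(0.7), 0.006)]
0.4 [(np.float64(0.2), 0.138), (np.float64(0.3), 0.105), (np.float64(0.4), 0.007), (np.float64(0.5), 0.037), (np.float64(0.6), 0.036), (np.float64(0.7), 0.036)]
0.5 [(np.float64(0.2), 0.136), (np.float64(0.3), 0.107), (np.float64(0.4), 0.008), (np.float64(0.5), 0.036), (np.float64(0.6), 0.039), (np.float64(0.7), 0.035)]
0.6 [(np.float64(0.2), 0.107), (np.float64(0.3), 0.106), (np.float64(0.4), 0.008), (np.float64(0.5), 0.037), (np.float64(0.6), 0.037), (np.float64(0.7), 0.036)]
```

```bash
python3 -m creep '[[-0.136,0,0,0,0,0,0],[-0.136,0,0,0,0,0,0],[0,0,0,0,3.5,-3.2,0],[0,0,0,0,3.5,-3.2,0],[0,0,0,0,3.5,-3.2,0],[0,0,0,0,3.5,-3.2,0],[0,0,0,0,3.5,-3.2,0],[0,0,0,0,3.5,-3.2,0]]' 20
python3 -m creep '[[0,0,0,0,3.5,-3.2,0],[0,0,0,0,3.5,-3.2,0],[0,0,0,0,3.5,-3.2,0],[0,0,0,0,3.5,-3.2,0],[0,0,0,0,3.5,-3.2,0],[0,0,0,0,3.5,-3.2,0],[0,0,0,0,0,0,0],[0,0,0,0,0,0,0]]'
python3 -c "
from h import *
status(ends[3]+[0,0,.02])"
```

```text
time_s: 1.7
tcp_pos: [0.3609, 0.4497, 0.2269]
eef_rot: [-122.6, 90.0, 59.2]
contact_force: [0.4, 1.2, 0.5]
gripper_width: 0.0289
time_s: 2.5
tcp_pos: [0.5588, 0.2459, 0.2263]
eef_rot: [29.7, 90.0, -148.7]
contact_force: [0.3, -0.0, -0.2]
gripper_width: 0.0008
2.5 tcp [0.5588 0.2459 0.2263] F [ 0.32 -0.04 -0.2 ] axes [[-0.0, -0.0, -1.0], [0.027, -1.0, 0.0], [-1.0, -0.027, 0.0]]
shift cm in tool axes [10.63  3.54 -2.81]
```

```bash
python3 -m creep '[[0,0,0,0,3.5,-2.8,0],[0,0,0,4,0,0,0],[0,0,0,4,0,0,0],[0,0,0,2,0,0,0],[0,0,0,0.7,0,0,0],[0,0,0,0.7,0,0,0],[0,0,0,0,0,0,0],[0,0,0,0,0,0,0]]'
python3 - <<'E'
from h import *
status(ends[3])
p,d=r.capture('side'); cv2.imwrite('pics/side2.png',cv2.resize(p[100:384,100:400],None,fx=2,fy=2))
E
```

```text
time_s: 3.3
tcp_pos: [0.5877, 0.2138, 0.1139]
eef_rot: [-151.3, 89.9, 30.5]
contact_force: [0.3, 0.4, 0.5]
gripper_width: 0.0002
3.3 tcp [0.5877 0.2138 0.1139] F [0.28 0.44 0.52] axes [[0.002, 0.001, -1.0], [0.031, -1.0, -0.001], [-1.0, -0.031, -0.002]]
shift cm in tool axes [1.39 0.26 0.  ]
```

View pics/side2.png

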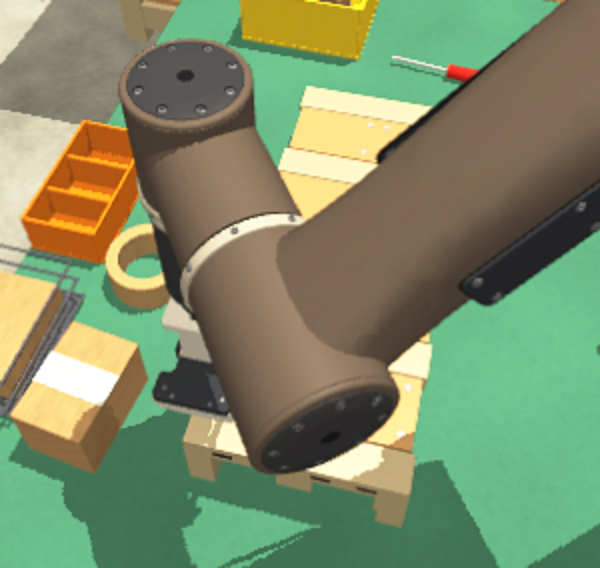

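The arm hides the fingertips in the side view, but the body is clear of the carton (crop 80,390). I will press board 3 by force feel.

```bash
python3 -m creep '[[0,0,0,0.5,0.2,0,0],[0,0,0,0.5,0,0,0],[0,0,0,0.2,0,0,0],[0,0,0,0.2,0,0,0],[0,0,0,0,0,0,0]]'
python3 -m creep '[[0,0,0,0.2,0,0,0],[0,0,0,0,0,0,0]]'
```

```text
time_s: 3.85
tcp_pos: [0.587, 0.2107, 0.1003]
eef_rot: [118.7, 90.0, -59.5]
contact_force: [-8.1, -1.3, 15.2]
gripper_width: 0.0004
time_s: 4.05
tcp_pos: [0.5871, 0.2107, 0.1002]
eef_rot: [162.3, 89.9, -15.9]
contact_force: [-13.5, -2.5, 28.0]
gripper_width: 0.0006
```

Board 4 from the right (end3) is firm: 28 N and no give. Now end2.

```bash
python3 -m creep '[[0,0,0,-3,0,0,0],[0,0,0,0,4.5,0,0],[0,0,0,0,4.5,0,0],[0,0,0,0,4.5,0,0],[0,0,0,0,0,0,0],[0,0,0,0,0,0,0]]'
python3 -c "
from h import *
status(ends[2])"
```

```text
time_s: 4.65
tcp_pos: [0.5914, 0.0749, 0.1266]
eef_rot: [-158.7, 90.0, 22.9]
contact_force: [0.8, 0.7, -0.9]
gripper_width: 0.0
4.65 tcp [0.5914 0.0749 0.1266] F [ 0.83  0.69 -0.86] axes [[0.0, 0.0, -1.0], [0.028, -1.0, -0.0], [-1.0, -0.028, -0.0]]
shift cm in tool axes [ 2.66 -0.14 -0.07]
```

```bash
python3 -m creep '[[0,0,0,1.5,-0.1,0,0],[0,0,0,0.7,0,0,0],[0,0,0,0.4,0,0,0],[0,0,0,0.2,0,0,0],[0,0,0,0.2,0,0,0],[0,0,0,0,0,0,0]]'
python3 -m creep '[[0,0,0,0.2,0,0,0],[0,0,0,0,0,0,0]]'
```

```text
time_s: 5.25
tcp_pos: [0.5909, 0.0777, 0.1002]
eef_rot: [139.0, 90.0, -39.1]
contact_force: [-14.3, 2.0, 30.0]
gripper_width: 0.0005
time_s: 5.45
tcp_pos: [0.5909, 0.0777, 0.1001]
eef_rot: [158.4, 89.9, -19.7]
contact_force: [-21.6, 1.5, 45.0]
gripper_width: 0.0004
```

end2 is firm too: 45 N and no give. Now end1.

```bash
python3 -m creep '[[0,0,0,-3.4,0,0,0],[0,0,0,0,4.5,0,0],[0,0,0,0,4.5,0,0],[0,0,0,0,4.5,0,0],[0,0,0,0,0,0,0],[0,0,0,0,0,0,0]]'
python3 -c "
from h import *
status(ends[1])"
```

```text
time_s: 6.05
tcp_pos: [0.5955, -0.0585, 0.1285]
eef_rot: [48.6, 90.0, -129.7]
contact_force: [-0.2, 0.1, 0.4]
gripper_width: 0.0007
6.05 tcp [ 0.5955 -0.0585  0.1285] F [-0.15  0.13  0.42] axes [[-0.0, -0.0, -1.0], [0.029, -1.0, 0.0], [-1.0, -0.029, 0.0]]
shift cm in tool axes [ 2.85  0.02 -0.08]
```

```bash
python3 -m creep '[[0,0,0,1.6,0,0,0],[0,0,0,0.8,0,0,0],[0,0,0,0.4,0,0,0],[0,0,0,0.2,0,0,0],[0,0,0,0.2,0,0,0],[0,0,0,0,0,0,0]]'
```

```text
time_s: 6.65
tcp_pos: [0.595, -0.0568, 0.1002]
eef_rot: [110.1, 90.0, -68.0]
contact_force: [-14.4, 5.0, 29.6]
gripper_width: -0.0
```

end1 is firm as well: 30 N at z 0.100. That leaves end0.

```bash
python3 -m creep '[[0,0,0,-3.2,0,0,0],[0,0,0,0,4.5,0,0],[0,0,0,0,4.5,0,0],[0,0,0,0,4.5,0,0],[0,0,0,0,0,0,0],[0,0,0,0,0,0,0]]'
python3 -c "
from h import *
status(ends[0])"
```

```text
time_s: 7.25
tcp_pos: [0.5994, -0.1933, 0.1284]
eef_rot: [-2.2, 90.0, 179.5]
contact_force: [0.1, -0.0, 0.3]
gripper_width: 0.0006
7.25 tcp [ 0.5994 -0.1933  0.1284] F [ 0.07 -0.01  0.35] axes [[-0.0, 0.0, -1.0], [0.029, -1.0, -0.0], [-1.0, -0.029, 0.0]]
shift cm in tool axes [ 2.84  0.03 -0.11]
```

```bash
python3 -m creep '[[0,0,0,1.6,0,0,0],[0,0,0,0.8,0,0,0],[0,0,0,0.4,0,0,0],[0,0,0,0.2,0,0,0],[0,0,0,0.2,0,0,0],[0,0,0,0,0,0,0]]'
```

```text
time_s: 7.85
tcp_pos: [0.5999, -0.1925, 0.0969]
eef_rot: [174.5, 89.9, -3.8]
contact_force: [-0.1, -0.7, 1.2]
gripper_width: 0.0003
```

end0 gives: the tip is at z 0.097 with only about 1 N. I keep pushing down towards the stop, expected at a tip height of about 0.070.

```bash
python3 -m creep '[[0,0,0,0.4,0,0,0],[0,0,0,0.4,0,0,0],[0,0,0,0.4,0,0,0],[0,0,0,0.4,0,0,0],[0,0,0,0,0,0,0]]'
python3 -m creep '[[0,0,0,0.4,0,0,0],[0,0,0,0.3,0,0,0],[0,0,0,0.2,0,0,0],[0,0,0,0,0,0,0]]'
```

```text
time_s: 8.35
tcp_pos: [0.5996, -0.193, 0.08]
eef_rot: [78.8, 90.0, -99.5]
contact_force: [2.3, 0.1, 0.6]
gripper_width: 0.0003
time_s: 8.75
tcp_pos: [0.5988, -0.193, 0.0709]
eef_rot: [-1.1, 89.9, -179.4]
contact_force: [0.6, 0.1, 1.0]
gripper_width: 0.0004
```

```bash
python3 -m creep '[[0,0,0,0.2,0,0,0],[0,0,0,0.2,0,0,0],[0,0,0,0,0,0,0]]'
```

```text
time_s: 9.05
tcp_pos: [0.5989, -0.1931, 0.0689]
eef_rot: [34.8, 89.9, -143.5]
contact_force: [-4.7, 2.4, 14.3]
gripper_width: 0.0003
```

The stop is reached: 14 N at z 0.069, as expected. I push a little harder, then lift clear and look.

```bash
python3 -m creep '[[0,0,0,0.2,0,0,0],[0,0,0,0,0,0,0]]'
python3 -m creep '[[0,0,0,-1,0,0,0],[0,0,0,-4,0,0,0],[0,0,0,-4,0,0,0],[0,0,0,-4,0,0,0],[0,0,0,-3,0,0,0],[0,0,0,0,0,0,0]]'
python3 - <<'E'
from h import *
status()
p,d=r.capture('side'); cv2.imwrite('pics/side3.png',p)
p,d=r.capture('wrist'); cv2.imwrite('pics/wrist3.png',p); w=cloud('wrist',d)
q=Rd.inv().apply((w.reshape(-1,3)-c)); q=q[~np.isnan(q[:,0])]
for x in (-.1,-.05,.0,.04,.06,.08,.1,.11):
    k=(abs(q[:,0]-x)<.004)&(abs(q[:,1]+.2025)<.03); print(x,k.sum(),np.round(np.median(q[k,2]),4) if k.any() else '')
E
```

```text
time_s: 9.25
tcp_pos: [0.5989, -0.1931, 0.0686]
eef_rot: [85.5, 89.9, -92.7]
contact_force: [-9.5, 2.6, 26.1]
gripper_width: 0.0007
time_s: 9.85
tcp_pos: [0.6013, -0.1933, 0.2305]
eef_rot: [169.0, 89.6, -9.3]
contact_force: [0.7, 0.0, 0.3]
gripper_width: 0.0005
9.85 tcp [ 0.6013 -0.1933  0.2305] F [0.71 0.05 0.33] axes [[0.007, -0.001, -1.0], [0.031, -1.0, 0.001], [-1.0, -0.031, -0.007]]
-0.1 0 
-0.05 53 0.0134
0.0 0 
0.04 13 -0.0161
0.06 335 -0.0237
0.08 336 -0.0306
0.1 428 -0.0371
0.11 1421 0.1333
```

View pics/wrist3.png

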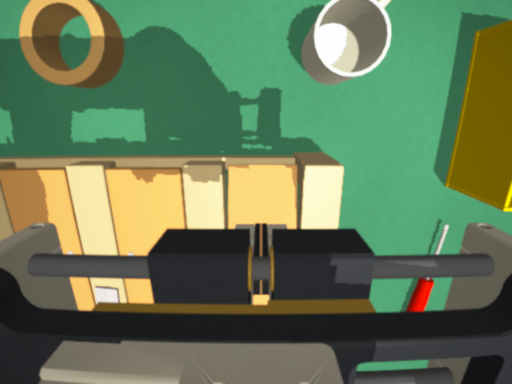

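View pics/side3.png

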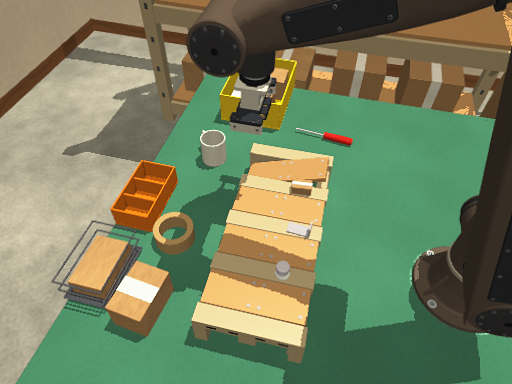

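The wrist depth gives a board slope of 0.35, which is about 0.33 rad. The side view shows the first board tipped (far end down at about (255,165)), with clip box (301,187), bracket (298,230), tin (282,270), mug (213,148), tape, carton and driver where they were. The gripper is clear at z 0.23, so I hand in.

```bash
python3 - <<'E'
from h import *
for q in ['clip_box','tin','bracket','carton','mug','tape','driver']:
    m=r.masks_of(q,'side'); print(q,np.round(m[0]['rect']) if m else None)
s,_=status()
print(r.close_job())
E
```

```text
clip_box [290. 178. 313. 194.]
tin [276. 260. 290. 279.]
bracket [285. 220. 315. 241.]
carton [105. 260. 174. 338.]
mug [200. 131. 225. 168.]
tape [156. 214. 198. 256.]
driver [323. 137. 354. 145.]
10.3 tcp [ 0.5991 -0.1928  0.2246] F [ 0.03 -0.64  1.13] axes [[-0.002, 0.0, -1.0], [0.03, -1.0, -0.0], [-1.0, -0.03, 0.002]]
the job is handed in; nothing more can be done
None
```

The rocking board is the first one from the deck's right (end0). It is tipped far end down to its stop, and I handed the job in at 10.3 s.

- **Finding the board:** I pressed the far ends from left to right with the fingers shut. end3, end2 and end1 held firm, with 28, 45 and 30 N and no give at z = 0.100. end0 went down under about 1–2 N.
- **Tipping it:** I pushed end0 down until it stopped, with 26 N at a tip height of 0.069 m. I then lifted straight up to about 0.22 m above the bench, so the gripper is clear.
- **Tilt check:** after I let go, the wrist depth gave a slope of about 0.33 rad, where more than 0.27 is needed. I did not measure its speed, but it stayed down after the lift.
- **Bystanders:** all seven were found in the side picture within about 3 pixels of where they started, which is within the detector's noise.
- **One disagreement:** the force read while the board was moving (about 1–2 N) was lower than the 3 N stated, but sensor noise is about 1 N. No check failed.

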